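# Turn over the round-opening gauge leaf

### The arm

A 6-joint arm with a two-finger parallel gripper is mounted at the origin on the work surface. World frame = base frame: x ahead of the robot, y to its left, z up, the work surface at z = 0. Lengths are in m, angles in rad, forces in N, time in s.
With the tool pointing down it reaches from about 0.3 to 0.85 m from the base axis. Payload 4.2 kg.
Tool frame: the origin (TCP) lies at the very end of the fingers, on their centre line; the grasp point (between the pads) lies 19 mm behind it; z points along the fingers, y is the direction in which the jaws open and shut (so a half turn about z gives the same grasp; the last joint's range is limited). The gripper opens to 91 mm and grips with 3 to 60 N. Pads are 32 mm wide; open, the fingers measure 118 mm over their backs; the gripper's body (76 mm by 178 mm) begins 60 mm behind the grasp point.
Start: joints at [-1.177, 0.32, 1.565, -0, 1.257, -0.02], TCP at [0.231, -0.526, 0.181] pointing down, gripper open.
Joint ranges: [-3.11, 3.11], [-0.84, 2.01], [0.21, 2.61], [-1.34, 4.49], [0.05, 2.63], [-2.56, 2.56]. Speed limits (rad/s): [2.57, 2.57, 3.14, 3.14, 3.14, 3.14].

### API

Orientations are given as a unit quaternion [w, x, y, z].
In Python, from bench import * gives the robot as it stands.
- The arm moves only by the tool play_rows, never from a script. Its argument "increments" is a list of rows, each a list of 2 entries, a list of its own where there are three numbers: the shift along the world's x, y, z in units of 0.25 m (1.0 is 0.25 m), then the turn about the world's z in units of 90 degrees (1.0 is 90 degrees). A call has 1 to 8 rows; each row is the pose to reach, as a shift and turn from the pose commanded when the call began; what a row does not reach only later rows make up. A row lasts 1/12 s, in which the tool goes at most 41.7 mm and 7.16 degrees, less where a joint would pass 70% of its speed; a pose out of reach is approached as far as the arm can. A call with a number of a shift or a turn outside -1 to 1 is refused whole. A call with a gripper value outside its range is refused whole. "gripper" is the opening in per cent of the stroke, from 0 (shut) to 100 (fully open), set as the call begins (left out, the last holds). The fingers move at their own pace and stop on an object; "squeeze" is the grip in N (left out, the last holds). Time passes only in rows, so rows that repeat a pose let the fingers close. It gives the time, the measured TCP pose, the force and the opening at its end, in the units of the state.
- observe(): the state, without advancing time (a new reading comes with each control period).
- get_image(name): name is "scene" or "top" or "wrist"; returns a dict with "pixels" (400x640x3 uint8, red, green, blue), "range_z" (400x640 float32, m along the optical axis (not along the pixel's ray), 0 where there is no reading), "vfov" (degrees; the focal length in pixels is half the picture's height over the tangent of half this angle, whatever the lens; pixels are square), "cx", "cy" (the principal point, pixels), "extrinsics" (4x4, takes a point from camera to world coordinates). Camera axes: x right, y up, looking along -z (the intrinsics and any distortion apply to the point x, -y, -z); pixel columns grow to the right and rows downward; lengths in m; the calibration is good to about 2 mm. The wrist camera is an equidistant fisheye: a pixel r from the principal point sees the ray r / f radians off the axis. A picture is of the moment at which its call begins.
- sign_off(): hands the job in, once; it reports no verdict.
The state is a dict: "time": time; "joint_pos": joint angles; "joint_vel": joint speeds; "joint_torque": joint torques, N m; "tcp_pos": TCP position; "ee_rot": TCP orientation; "ft_force": force on the tool from outside, world axes, zero at the start; "torque": the same for the moment, N m; "gripper_width": opening from 0.0 (shut) to 1.0 (fully open).
Only numpy, scipy, OpenCV 4.12 (cv2) and the standard library are available. Lean on these libraries where they do the work, as an engineer would, in place of code of your own. Each camera call takes 0.05 s, during which the arm holds its last target. There are 200 camera calls.

### The job

On the gauge stand, turn the leaf with the round opening over its hinge so that it lies fully flat on the other side, ready for checking pipe flanges. Push it over steadily with the fingertips and press it down flat, without pinching or flinging it, and leave the other two leaves and everything around them where they are.

Things in the scene. Friction and masses are not known exactly. Their poses are not given: they have to be found in the camera images.
- gauge_base: dark steel board 276 x 186 x 10 mm fixed to the table under the gauge stand; origin under its centre, x along the spine (hinge line), z up, turned by up to 0.32 rad. On it stand three wooden blocks side by side (80 along x, 170 along y, tops 60 mm above the table), 92 mm apart, in any order, each with one leaf hinged over its middle.
- leaf_round (a joint): hinge angle (rad) of the leaf with the round opening. 0: flat on its starting (-y) side; pi/2: upright; pi: flat on the +y side, at a stop. Starts at 0 to 0.2. The hinge is stiff (0.18 N m of friction): the leaf stays at any angle where it is left; about 2 N at the free edge raises it, 1 N lowers it.
- round_hinge (a point): point on the hinge axis at mid width of the leaf with the round opening, 64 mm above the table; fixed; x along the hinge axis, z up. The leaf starts on the -y side and must go to the +y side. Its block ends 85 mm from the axis on both sides, so the leaf's last 65 mm overhang the table, the plate's underside 61 mm above it when flat.
- round_edge (a point): middle of the free edge, at mid thickness, of the leaf with the round opening; moves with the leaf. The leaf is a bare aluminium plate 80 mm wide along the spine, 6 mm thick, 0.13 kg, with its free edge 150 mm from the hinge axis; the 44 mm round opening is centred 53 mm from the axis. Both its faces carry a black rubber pad, 60 x 40 mm, 2 mm proud, 95 to 135 mm from the axis.
- square_edge (a point): middle of the free edge of the neighbouring leaf with a 42 mm square opening (otherwise the same leaf); to be left as it is.
- slot_edge (a point): middle of the free edge of the neighbouring leaf with a narrow slot, 14 x 56 mm (otherwise the same leaf); to be left as it is.
- fitting: loose brass plug, 28 mm in diameter and 28 mm high, standing on the bare +y half of the block of the slot leaf; origin under its centre.
- coupling: loose brass pipe coupling, 42 mm in diameter, 34 mm high, on the table; origin under its centre.
- elbow: loose copper elbow, two 47 mm legs, 32 mm high, lying on the table; origin under the corner.
- jar: loose jar, 60 mm in diameter, 85 mm high, on the table; origin under its centre.
- carton: loose small cardboard carton 70 x 55 x 45 mm on the table; origin under its centre.
- tape: loose roll of grey tape, 80 mm in diameter, 25 mm high, lying on the table; origin under its centre.
- driver: loose screwdriver, about 200 mm long, lying on the table; origin under its middle.

How it is judged:
On the way:
1. the leaf with the round opening is pushed up past upright (value of joint leaf_round between 1.6 and 2.9 rad), for 0.05 s.
At the end, for the whole second after the job is handed in: The leaf with the round opening lies flat on the other side (hinge angle above 3.07 rad) and at rest; the free edges of the other leaves and all loose things are within 30 mm of where they started (value of joint leaf_round above 3.07 rad and velocity of joint leaf_round below 0.05 rad/s and distance of each of square_edge, slot_edge, fitting, coupling, elbow, jar, carton, tape, driver from where it was at the start of the episode below 0.03 m); the robot touches nothing.
It fails at once if the leaf is pinched: fingers on its upper and its under pad at once (contact force between the fingers and leaf_round_c0 above 0.5 N and contact force between the fingers and leaf_round_c1 above 0.5 N).
It fails at once if the leaf is flung (faster than 5 rad/s) (velocity of joint leaf_round above 5 rad/s).
It fails at once if another leaf or a loose thing is moved by more than 30 mm (not (distance of each of square_edge, slot_edge, fitting, coupling, elbow, jar, carton, tape, driver from where it was at the start of the episode below 0.03 m)).
It also fails if it takes over 42 s, if anything falls off the work surface, if the arm or the gripper's body presses on something with over 40 N, if the wrist force passes 120 N, or if a joint passes its speed limit or range.

## Working session

There is one attempt and no reset: what is moved stays moved. The work goes in short steps, Python scripts to look and compute and a tool call to move; the robot and the scene stay as the last step left them, time stands still between calls to the robot, and variables do not carry over. Pictures are saved under pics/ and viewed, about 8 in all and at most 12, crops included, and the job is handed in when it is done.

Besides the shell and the picture viewer there is one more tool, called after "Emit:" as name(argument=value, ...), one argument or row to a line, values as JSON. play_rows: Moves the arm, as the interface text tells. Shifts and turns lie within -1 to 1; 1 stands for 0.25 m of shift or 90 degrees of turn. Its arguments: {"type":"object","properties":{"increments":{"type":"array"},"gripper":{"type":"number"},"squeeze":{"type":"number"}},"required":["increments"]}

```bash
mkdir -p pics; ls
cat > h.py <<'E'
from bench import *
import numpy as np, cv2
def snap(n,f):
    d=get_image(n); cv2.imwrite(f,d["pixels"][:,:,::-1]); np.savez(f+".npz",**d); return d
def cloud(d):
    h,w=d["range_z"].shape; f=h/2/np.tan(np.radians(d["vfov"])/2)
    u,v=np.meshgrid(np.arange(w),np.arange(h)); z=d["range_z"]
    P=np.stack([(u-d["cx"])/f*z,-(v-d["cy"])/f*z,-z],-1)
    E=np.array(d["extrinsics"]); return P@E[:3,:3].T+E[:3,3]
E
python3 - <<'E'
from h import *
for n in("top","scene"):
    d=snap(n,f"pics/{n}1.png"); print(n,d["vfov"],d["cx"],d["cy"],np.round(d["extrinsics"],3).tolist())
print(observe())
a=cv2.imread("pics/top1.png")
E
```

```text
pics
top 45.19610818783666 315.13223688338877 193.51303704123364 [[-0.028, 0.994, -0.104, 0.454], [-1.0, -0.029, -0.003, 0.004], [-0.006, 0.104, 0.995, 1.312], [0.0, 0.0, 0.0, 1.0]]
scene 42.237881403956045 322.0257932432082 197.05440842954764 [[-0.25, -0.79, 0.56, 1.165], [0.968, -0.209, 0.138, 0.171], [0.008, 0.576, 0.817, 0.967], [0.0, 0.0, 0.0, 1.0]]
{'time': 0.1, 'joint_pos': array([-1.17698904e+00,  3.20177754e-01,  1.56552730e+00, -3.67699063e-05,
        1.25743477e+00, -2.00093412e-02]), 'joint_vel': array([-2.04345638e-03,  4.74902954e-04, -2.78261318e-03,  1.18281992e-03,
        2.09182958e-05,  1.20315224e-03]), 'joint_torque': array([ 7.37928513e-04, -4.13332450e+01, -2.32510114e+01,  7.29894801e-02,
        4.22338152e-02, -5.67169241e-05]), 'tcp_pos': array([ 0.23100083, -0.5260048 ,  0.1800448 ]), 'ee_rot': array([-7.56863867e-04,  9.78669272e-01,  2.05440641e-01, -1.60922678e-04]), 'ft_force': array([-0.23115406, -0.55447212, -0.70760747]), 'torque': array([-0.00997692,  0.00338224,  0.02293482]), 'gripper_width': 0.997811758750094}
```

View pics/top1.png

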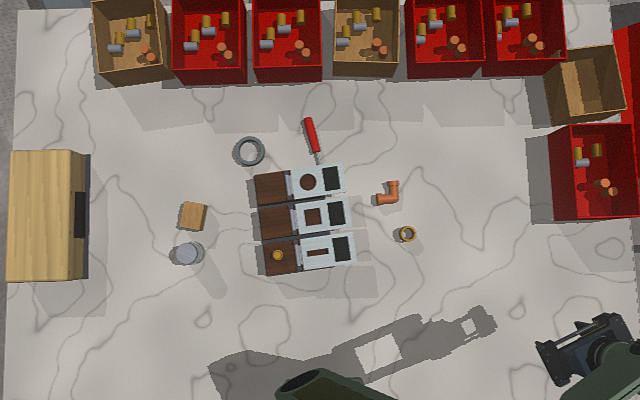

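View pics/scene1.png

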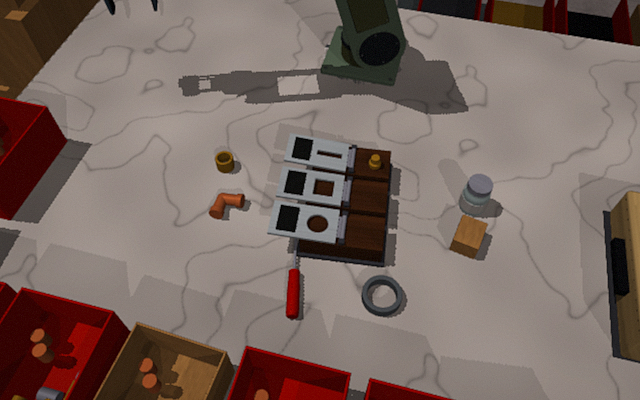

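The top view shows the round leaf farthest from the robot (hole about (308,182), pad (333,179)), with its hinge near (289,183). The leaf lies to the image right (-y). The driver tip is at about (318,158), just beyond it, and the fitting is on the nearest block at (277,255).

Run:
```python
from h import *
for n,box in(("top",(240,370,155,280)),("scene",(255,400,125,270))):
    d=dict(np.load(f"pics/{n}1.png.npz")); P=cloud(d); px=d["pixels"].astype(int)
    m=np.zeros(px.shape[:2],bool); m[box[2]:box[3],box[0]:box[1]]=1
    Z=P[...,2]; mx=px.max(-1)
    # black pads
    pad=(m&(mx<50)&(Z>.05)).astype(np.uint8)
    alu=(m&(px.min(-1)>110)&(Z>.05)).astype(np.uint8)
    for nm,k in(("pad",pad),("alu",alu)):
        c,l,s,ce=cv2.connectedComponentsWithStats(k)
        for i in range(1,c):
            if s[i,4]<80: continue
            q=P[l==i]; r=cv2.minAreaRect((q[:,:2]*1000).astype(np.float32))
            A=np.c_[q[:,:2],np.ones(len(q))]; pl=np.linalg.lstsq(A,q[:,2],rcond=None)[0]
            print(n,nm,ce[i].round(),s[i,4],"mean",q.mean(0).round(3),"rect",np.round(r[0]),np.round(r[1]),round(r[2],1),"slope",pl[:2].round(3))
    # brown wood
    w=(m&(Z>.05)&(Z<.066)&(px[...,0]>px[...,2]+15)&(mx<130)).astype(np.uint8)
    c,l,s,ce=cv2.connectedComponentsWithStats(w)
    for i in range(1,c):
        if s[i,4]<200: continue
        q=P[l==i]; r=cv2.minAreaRect((q[:,:2]*1000).astype(np.float32))
        print(n,"wood",ce[i].round(),s[i,4],q.mean(0).round(3),np.round(r[0]),np.round(r[1]),round(r[2],1))
# driver, tape
d=dict(np.load("pics/top1.png.npz"));P=cloud(d)
for v,u in((158,318),(152,315),(120,309),(150,262),(205,385)): print(u,v,P[v,u].round(3))
a=d["pixels"][130:290,220:420,::-1]; cv2.imwrite("pics/c1.png",cv2.resize(a,None,fx=4,fy=3.75,interpolation=cv2.INTER_CUBIC))
```

```text
top pad [331. 178.] 265 mean [ 0.622 -0.034  0.079] rect [554. -28.] [ 47. 204.] 85.2 slope [-1.865  1.277]
top pad [336. 213.] 301 mean [ 0.532 -0.044  0.074] rect [532. -44.] [59. 37.] 6.3 slope [ 0.005 -0.079]
top pad [341. 249.] 292 mean [ 0.441 -0.054  0.08 ] rect [441. -54.] [59. 36.] 6.9 slope [ 0.002 -0.108]
top alu [314. 181.] 1168 mean [0.617 0.01  0.077] rect [558.  -1.] [204. 154.] 6.7 slope [-1.494 -0.18 ]
top alu [319. 216.] 1147 mean [ 0.527 -0.     0.071] rect [512.  -6.] [112. 154.] 6.7 slope [-0.112 -0.065]
top alu [323. 251.] 1323 mean [ 0.435 -0.009  0.08 ] rect [436. -15.] [ 80. 153.] 6.6 slope [ 0.255 -0.041]
top wood [270. 187.] 874 [0.605 0.125 0.058] [606. 124.] [80. 79.] 6.3
top wood [275. 222.] 893 [0.514 0.114 0.058] [514. 113.] [79. 80.] 6.3
top wood [312. 217.] 232 [0.525 0.018 0.058] [525.  17.] [41. 39.] 7.8
top wood [280. 258.] 814 [0.422 0.103 0.058] [423. 103.] [79. 78.] 6.0
scene pad [302. 148.] 351 mean [ 0.441 -0.055  0.082] rect [440. -55.] [62. 39.] 5.5 slope [ 0.007 -0.108]
scene pad [361. 205.] 2968 mean [0.544 0.102 0.064] rect [779. 100.] [
[... 597 characters left out ...]
 [ 0.53  -0.004  0.073] rect [831.  42.] [703. 139.] 9.9 slope [0.715 0.071]
scene alu [308. 222.] 1365 mean [0.621 0.008 0.072] rect [874.  46.] [617. 144.] 10.1 slope [0.64 0.07]
scene wood [369. 165.] 959 [0.431 0.098 0.059] [428.  69.] [ 83. 149.] 6.4
scene wood [324. 188.] 244 [0.519 0.015 0.06 ] [519.  14.] [40. 40.] 5.2
scene wood [367. 197.] 1215 [0.52  0.112 0.059] [517.  96.] [ 83. 113.] 6.1
scene wood [360. 234.] 1497 [0.614 0.117 0.059] [612.  80.] [ 83. 169.] 7.3
scene wood [317. 224.] 236 [0.612 0.026 0.06 ] [612.  26.] [39. 37.] 42.4
318 158 [ 0.688 -0.003  0.013]
315 152 [0.705 0.005 0.016]
309 120 [0.794 0.019 0.017]
262 150 [0.713 0.149 0.024]
385 205 [ 0.556 -0.183 -0.008]
```

View pics/c1.png

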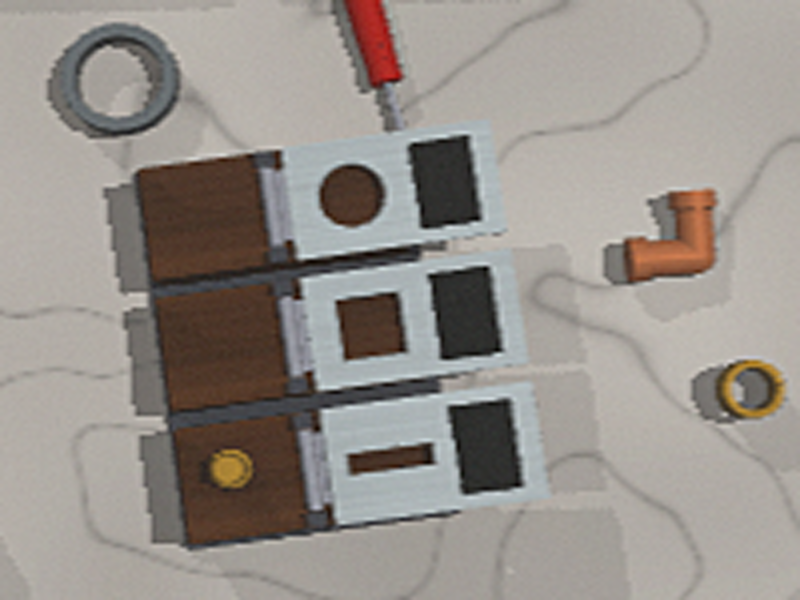

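Spine yaw is about 6.3°: ex = (0.994, 0.110), ey = (-0.110, 0.994). The pad and the hole both put the round hinge at (0.611, 0.079), so the free edge is at about (0.6275, -0.070), z ≈ 0.074 and θ ≈ 0.07. Block, pad and hole sizes match the ones given.

The plan has three steps:
1. Push the edge with shut, vertical fingertips (jaws along the spine), moving inward and up so friction starts the leaf.
2. Follow the arc past upright.
3. Press down from above.

Emit:
play_rows(
  increments=[
    [[0.8,0.8,0.08],0.4],
    [[0.8,0.8,0.08],0.4],
    [[0.8,0.8,0.08],0.4],
    [[0.8,0.8,0.08],0.4],
    [[0.8,0.8,0.08],0.4],
    [[0.8,0.8,0.08],0.4],
    [[0.8,0.8,0.08],0.4],
    [[0.8,0.8,0.08],0.4],
  ],
  gripper=0,
  squeeze=20,
)

```text
time: 0.77
tcp_pos: [0.435, -0.3223, 0.2009]
ee_rot: [-0.0, 0.866, 0.5, 0.002]
ft_force: [0.2, 0.4, 0.0]
gripper_width: 0.445
```

Emit:
play_rows(
  increments=[
    [[0.81,0.84,0.0],0.407],
    [[0.81,0.84,0.0],0.407],
    [[0.81,0.84,0.0],0.407],
    [[0.81,0.84,0.0],0.407],
    [[0.81,0.84,0.0],0.407],
    [[0.81,0.84,0.0],0.407],
    [[0.81,0.84,0.0],0.407],
    [[0.81,0.84,0.0],0.407],
  ],
)

```text
time: 1.43
tcp_pos: [0.6378, -0.1113, 0.1992]
ee_rot: [-0.0, 0.665, 0.747, 0.002]
ft_force: [-0.4, 0.7, 0.3]
gripper_width: 0.004
```

Emit:
play_rows(
  increments=[
    [[-0.02,0.0,-0.15],0],
    [[-0.02,0.0,-0.3],0],
    [[-0.02,0.0,-0.45],0],
    [[-0.02,0.0,-0.6],0],
    [[-0.02,0.0,-0.6],0],
    [[-0.02,0.0,-0.6],0],
  ],
)

```text
time: 1.93
tcp_pos: [0.6269, -0.117, 0.0491]
ee_rot: [-0.002, 0.667, 0.745, -0.001]
ft_force: [0.1, 0.2, 0.1]
gripper_width: 0.009
```

Emit:
play_rows(
  increments=[
    [[-0.002,0.02,0],0],
    [[-0.004,0.04,0],0],
    [[-0.006,0.06,0],0],
    [[-0.008,0.08,0],0],
    [[-0.008,0.08,0],0],
    [[-0.008,0.08,0],0],
  ],
)

```text
time: 2.43
tcp_pos: [0.6271, -0.096, 0.0517]
ee_rot: [0.001, 0.667, 0.745, 0.0]
ft_force: [-0.5, 0.5, 0.1]
gripper_width: 0.005
```

Run:
```python
from h import *
d=snap("scene","pics/s2.png"); a=d["pixels"][90:290,200:440,::-1]; cv2.imwrite("pics/c2.png",cv2.resize(a,None,fx=3,fy=3,interpolation=cv2.INTER_CUBIC))
o=observe(); print(o["tcp_pos"].round(4),o["ft_force"].round(2))
```

```text
[ 0.6269 -0.0963  0.0514] [ 0.94  1.15 -0.86]
```

View pics/c2.png

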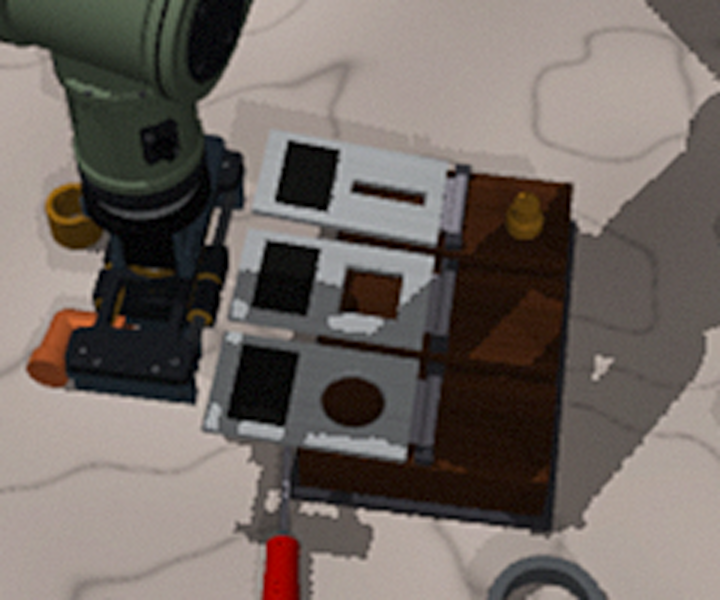

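The scene crop shows the gripper just left of the round leaf's free edge (about (215,380)). The neighbours are clear, and the elbow sits behind the body and low. Next I advance to contact.

Emit:
play_rows(
  increments=[
    [[-0.002,0.02,0],0],
    [[-0.004,0.04,0],0],
    [[-0.005,0.045,0],0],
    [[-0.005,0.045,0],0],
  ],
)

```text
time: 2.82
tcp_pos: [0.6253, -0.0847, 0.0507]
ee_rot: [-0.0, 0.667, 0.745, -0.0]
ft_force: [0.3, 0.0, -0.3]
gripper_width: 0.007
```

Emit:
play_rows(
  increments=[
    [[-0.001,0.01,0],0],
    [[-0.001,0.01,0],0],
    [[-0.001,0.01,0],0],
  ],
)

```text
time: 3.07
tcp_pos: [0.6252, -0.0827, 0.0508]
ee_rot: [0.0, 0.667, 0.745, -0.0]
ft_force: [0.4, -0.2, -0.4]
gripper_width: 0.006
```

Emit:
play_rows(
  increments=[
    [[-0.001,0.012,0],0],
    [[-0.001,0.012,0],0],
    [[-0.001,0.012,0],0],
  ],
)

```text
time: 3.32
tcp_pos: [0.6249, -0.0796, 0.0508]
ee_rot: [0.0, 0.667, 0.745, 0.0]
ft_force: [0.6, -0.5, -0.7]
gripper_width: 0.006
```

Emit:
play_rows(
  increments=[
    [[-0.001,0.012,0],0],
    [[-0.001,0.012,0],0],
    [[-0.001,0.012,0],0],
  ],
)

```text
time: 3.57
tcp_pos: [0.6247, -0.0766, 0.0508]
ee_rot: [0.0, 0.667, 0.745, 0.0]
ft_force: [0.2, -0.3, 0.1]
gripper_width: 0.001
```

Emit:
play_rows(
  increments=[
    [[-0.001,0.012,0],0],
    [[-0.001,0.012,0],0],
    [[-0.001,0.012,0],0],
  ],
)

```text
time: 3.82
tcp_pos: [0.6244, -0.0736, 0.0508]
ee_rot: [0.0, 0.667, 0.745, 0.0]
ft_force: [-0.5, 0.6, -0.1]
gripper_width: 0.004
```

Run:
```python
from h import *
d=snap("scene","pics/s3.png"); a=d["pixels"][130:260,230:390,::-1]; cv2.imwrite("pics/c3.png",cv2.resize(a,None,fx=5,fy=4.5,interpolation=cv2.INTER_CUBIC))
P=cloud(d);px=d["pixels"].astype(int)
m=np.zeros(px.shape[:2],bool); m[200:245,270:350]=1
m&=(P[...,2]>.055)&(P[...,2]<.12)
q=P[m]; s=(q[:,:2]-[.611,.079])@np.array([-.110,.994]); t=(q[:,:2]-[.611,.079])@np.array([.994,.110])
for a in range(-170,-20,10):
    k=(s>a/1000)&(s<=(a+10)/1000)&(abs(t)<.035)
    if k.sum(): print(a,k.sum(),np.median(q[k,2]).round(4))
print(observe()["ft_force"])
```

```text
-150 11 0.0756
-140 82 0.0748
-130 143 0.0757
-120 143 0.0751
-110 142 0.0742
-100 144 0.0733
-90 145 0.0718
-80 147 0.0708
-70 144 0.0681
-60 139 0.0621
-50 143 0.0626
-40 136 0.0674
-30 139 0.0686
[ 0.92573893 -0.26585387  0.11707194]
```

View pics/c3.png

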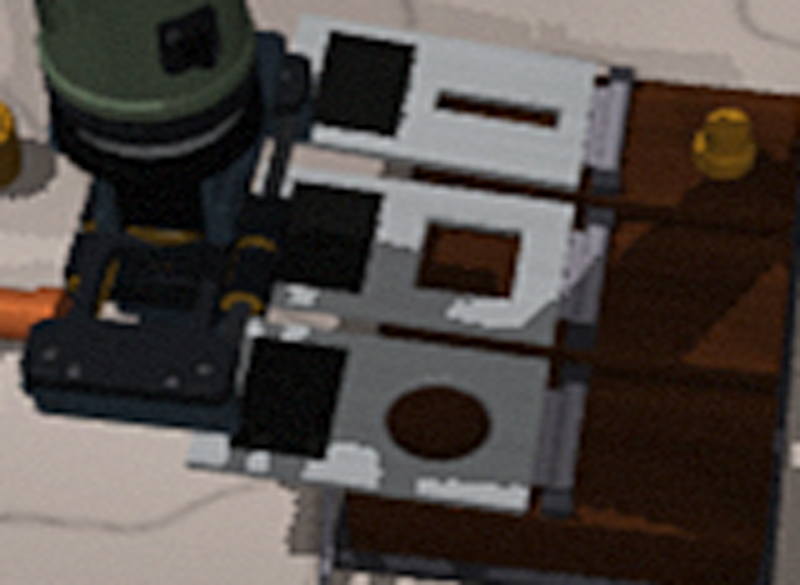

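The crop shows the body above the leaf's edge, with the leaf still flat and no contact force yet. The fingers must be slimmer than I assumed, so I continue in small steps.

Emit:
play_rows(
  increments=[
    [[-0.001,0.012,0],0],
    [[-0.001,0.012,0],0],
    [[-0.001,0.012,0],0],
  ],
)

```text
time: 4.12
tcp_pos: [0.6242, -0.0706, 0.0508]
ee_rot: [0.0, 0.667, 0.745, 0.0]
ft_force: [0.4, -0.6, 0.4]
gripper_width: 0.004
```

Emit:
play_rows(
  increments=[
    [[-0.001,0.012,0],0],
    [[-0.001,0.012,0],0],
    [[-0.001,0.012,0],0],
  ],
)

```text
time: 4.37
tcp_pos: [0.6239, -0.0676, 0.0508]
ee_rot: [0.0, 0.667, 0.745, 0.0]
ft_force: [0.3, -0.2, -0.6]
gripper_width: -0.002
```

Run:
```python
from h import *
w=snap("wrist","pics/w4.png"); t=snap("top","pics/t4.png")
a=t["pixels"][140:270,260:420,::-1]
cv2.imwrite("pics/c4.png",np.vstack([cv2.resize(w["pixels"][:,:,::-1],(480,300)),cv2.resize(a,(480,300),interpolation=cv2.INTER_CUBIC)]))
print(np.round(w["extrinsics"],3).tolist(), w["vfov"],w["cx"],w["cy"])
```

```text
[[0.994, -0.107, -0.028, 0.617], [0.11, 0.962, 0.249, 0.002], [0.0, -0.25, 0.968, 0.254], [0.0, 0.0, 0.0, 1.0]] 65.70646984690485 320.90870405203935 205.08188293751675
```

View pics/c4.png

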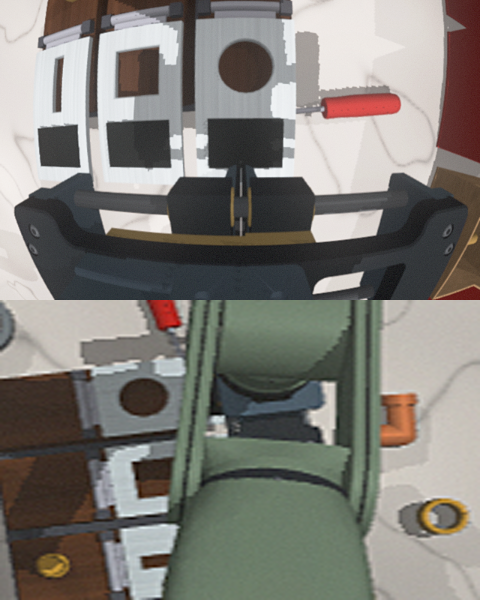

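The wrist half shows thin fingers at (240,170-235), right by the round leaf's pad and edge. I'll project known points to check whether the tip has reached the edge.

Run:
```python
from h import *
d=dict(np.load("pics/w4.png.npz")); E=d["extrinsics"]; f=200/np.tan(np.radians(d["vfov"])/2)
def proj(p):
    c=E[:3,:3].T@(np.array(p)-E[:3,3]); x,y,z=c[0],-c[1],-c[2]; r=np.hypot(x,y); a=np.arctan2(r,z)
    return np.round([d["cx"]+f*a*x/r,d["cy"]+f*a*y/r],1),round(z,3)
print("f",f)
ex=np.array([.994,.110]);ey=np.array([-.110,.994]);H=np.array([.611,.079])
for t in(-.04,0,.04): print("edge",t,proj([*(H+ex*t-ey*.15),.0745+.002]))
print("hole",proj([*(H-ey*.053),.069]),"hinge",proj([*H,.067]))
for z in(.0508,.07,.09,.11,.13): print("tcp",z,proj([.6239,-.0676,z]))
print(d["range_z"][180:330:8,320].round(3).tolist())
cv2.imwrite("pics/c5.png",cv2.resize(d["pixels"][180:340,220:420,::-1],None,fx=4,fy=3.75,interpolation=cv2.INTER_CUBIC))
# leaf slope in wrist: decode points
v,u=np.mgrid[0:400,0:640]; x=u-d["cx"];y=v-d["cy"];r=np.hypot(x,y)+1e-9;a=r/f;Z=d["range_z"]
C=np.stack([x/r*np.tan(a)*Z,-y/r*np.tan(a)*Z,-Z],-1); P=C@E[:3,:3].T+E[:3,3]
s=(P[...,:2]-H)@ey;t=(P[...,:2]-H)@ex
for k in range(-160,0,10):
    m=(s>k/1000)&(s<(k+10)/1000)&(abs(t)<.037)&(abs(t)>.018)&(P[...,2]>.04)&(P[...,2]<.3)
    if m.sum():print(k,m.sum(),np.median(P[m][:,2]).round(4),end="; ")
```

```text
f 309.70691628693146
edge -0.04 (array([260.2, 246.3]), np.float64(0.19))
edge 0 (array([324.2, 246.8]), np.float64(0.19))
edge 0.04 (array([387.9, 246.2]), np.float64(0.19))
hole (array([324.4,  86. ]), np.float64(0.173)) hinge (array([324.3,   5.1]), np.float64(0.162))
tcp 0.0508 (array([319.1, 229. ]), np.float64(0.214))
tcp 0.07 (array([318.9, 238.8]), np.float64(0.196))
tcp 0.09 (array([318.7, 251.1]), np.float64(0.176))
tcp 0.11 (array([318.5, 266.2]), np.float64(0.157))
tcp 0.13 (array([318.2, 285.1]), np.float64(0.138))
[0.1809999942779541, 0.18299999833106995, 0.18400000035762787, 0.18400000035762787, 0.1850000023841858, 0.1860000044107437, 0.1899999976158142, 0.1899999976158142, 0.14499999582767487, 0.13699999451637268, 0.12800000607967377, 0.08299999684095383, 0.0820000022649765, 0.0820000022649765, 0.1289999932050705, 0.1289999932050705, 0.13099999725818634, 0.07599999755620956, 0.07199999690055847]
-150 323 0.0741; -140 1060 0.0747; -130 12076 0.2024; -120 4379 0.1795; -110 2241 0.1682; -100 1061 0.0719; -90 1061 0.071; -80 1055 0.0705; -70 1052 0.0698; -60 1071 0.0691; -50 1068 0.0686; -40 971 0.0683; -30 934 0.0677; -20 751 0.0671; -10 1031 0.0662;
```

View pics/c5.png

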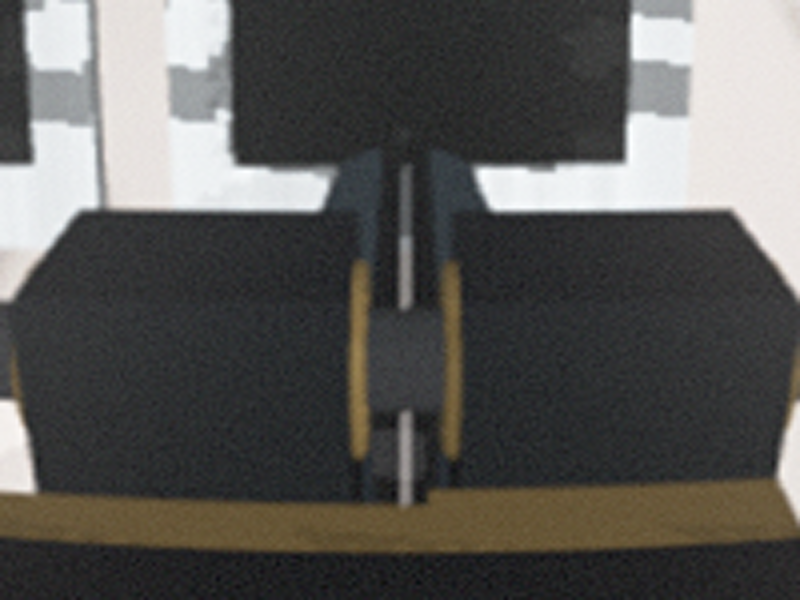

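The projection puts the fingers inside the plate's outline with no force. I'll check the finger's depth before going further, because touching both pads' sides would count as pinching.

Run:
```python
from h import *
d=dict(np.load("pics/w4.png.npz")); E=d["extrinsics"]; f=200/np.tan(np.radians(d["vfov"])/2)
ex=np.array([.994,.110]);ey=np.array([-.110,.994]);H=np.array([.611,.079])
v,u=np.mgrid[0:400,0:640]; x=u-d["cx"];y=v-d["cy"];r=np.hypot(x,y)+1e-9;a=r/f;Z=d["range_z"]
C=np.stack([x/r*np.tan(a)*Z,-y/r*np.tan(a)*Z,-Z],-1); P=C@E[:3,:3].T+E[:3,3]
s=(P[...,:2]-H)@ey;t=(P[...,:2]-H)@ex
for rr in range(212,262,3):
    print(rr,[(int(1000*s[rr,c]),int(1000*t[rr,c]),int(1000*P[rr,c,2])) for c in(290,303,309,315,321,327,334,341)])
```

```text
212 [(-127, -20, 76), (-127, -12, 75), (-127, -9, 75), (-128, -5, 75), (-127, -1, 75), (-128, 1, 74), (-128, 5, 75), (-127, 9, 76)]
215 [(-129, -20, 75), (-129, -12, 75), (-129, -9, 75), (-129, -5, 75), (-129, -1, 75), (-129, 1, 75), (-129, 5, 75), (-129, 10, 75)]
218 [(-131, -20, 75), (-131, -12, 76), (-131, -9, 76), (-131, -5, 77), (-131, -1, 75), (-131, 1, 75), (-131, 5, 76), (-131, 10, 76)]
221 [(-133, -20, 74), (-133, -12, 74), (-130, -8, 86), (-133, -5, 75), (-133, -1, 75), (-133, 1, 75), (-130, 5, 86), (-133, 10, 75)]
224 [(-136, -20, 74), (-136, -13, 73), (-130, -8, 90), (-131, -5, 87), (-136, -1, 73), (-131, 1, 87), (-130, 5, 92), (-136, 10, 73)]
227 [(-137, -20, 74), (-137, -12, 74), (-130, -8, 95), (-132, -5, 90), (-137, -1, 74), (-132, 1, 91), (-130, 4, 96), (-137, 10, 74)]
230 [(-139, -21, 74), (-130, -11, 100), (-130, -8, 102), (-131, -5, 97), (-140, -1, 73), (-132, 1, 96), (-130, 4, 102), (-139, 10, 75)]
233 [(-141, -21, 74), (-130, -11, 105), (-130, -8, 105), (-131, -5, 101), (-141, -1, 74), (-133, 1, 98), (-130, 4, 106), (-130, 8, 105)]
236 [(-110, -11, 165), (-109, 
[... 516 characters left out ...]
, 173)]
248 [(-110, -10, 175), (-109, -6, 175), (-114, -5, 165), (-131, -4, 122), (-131, -2, 122), (-131, 0, 122), (-110, 1, 173), (-109, 3, 175)]
251 [(-109, -10, 177), (-109, -6, 179), (-111, -5, 175), (-131, -4, 126), (-132, -2, 124), (-132, 0, 125), (-111, 1, 174), (-109, 3, 178)]
254 [(-109, -10, 180), (-109, -6, 181), (-110, -5, 177), (-131, -4, 130), (-132, -2, 128), (-131, 0, 130), (-110, 1, 177), (-109, 3, 179)]
257 [(-109, -9, 181), (-110, -6, 181), (-111, -5, 177), (-132, -4, 132), (-132, -2, 132), (-132, 0, 131), (-111, 1, 178), (-109, 2, 182)]
260 [(-109, -9, 184), (-109, -6, 183), (-111, -5, 179), (-131, -4, 136), (-131, -2, 137), (-131, 0, 135), (-112, 1, 178), (-109, 2, 184)]
```

Emit:
play_rows(
  increments=[
    [[0.01,-0.1,0],0],
    [[0.02,-0.2,0],0],
    [[0.02,-0.2,0],0],
    [[0.02,-0.2,0],0],
  ],
)

```text
time: 4.8
tcp_pos: [0.629, -0.1187, 0.0507]
ee_rot: [-0.0, 0.668, 0.744, 0.0]
ft_force: [-0.4, -0.4, 0.5]
gripper_width: 0.007
```

```bash
cat >> h.py <<'E'
ex=np.array([.994,.110]);ey=np.array([-.110,.994]);H=np.array([.611,.079])
def fish(d):
    E=np.array(d["extrinsics"]); f=200/np.tan(np.radians(d["vfov"])/2)
    v,u=np.mgrid[0:400,0:640]; x=u-d["cx"];y=v-d["cy"];r=np.hypot(x,y)+1e-9;a=r/f;Z=d["range_z"]
    C=np.stack([x/r*np.tan(a)*Z,-y/r*np.tan(a)*Z,-Z],-1); P=C@E[:3,:3].T+E[:3,3]
    return P,(P[...,:2]-H)@ey,(P[...,:2]-H)@ex
E
python3 - <<'E'
from h import *
d=snap("wrist","pics/w5.png"); P,s,t=fish(d); o=observe(); print(o["tcp_pos"],o["ft_force"])
q=o["tcp_pos"][:2]-H; print("tcp s,t",q@ey,q@ex)
for rr in range(195,250,4):
    print(rr,[(int(1000*s[rr,c]),int(1000*t[rr,c]),int(1000*P[rr,c,2])) for c in(290,303,309,315,321,327,334,341)])
cv2.imwrite("pics/c6.png",cv2.resize(d["pixels"][150:310,220:420,::-1],None,fx=4,fy=3.75,interpolation=cv2.INTER_CUBIC))
E
```

```text
[ 0.62875685 -0.11780257  0.05061767] [ 0.266112    1.03645022 -0.01520574]
tcp s,t -0.1975750113895125 -0.0039979757722407305
195 [(-185, -28, 0), (-185, -17, 0), (-185, -12, 0), (-185, -7, 0), (-185, -2, 0), (-185, 2, 0), (-186, 8, -1), (-185, 14, 0)]
199 [(-189, -28, -1), (-189, -17, 0), (-189, -12, 0), (-189, -7, -1), (-189, -2, -1), (-189, 2, -1), (-189, 8, -1), (-189, 14, -1)]
203 [(-193, -29, -1), (-128, -2, 253), (-192, -12, 0), (-192, -7, 0), (-192, -2, -1), (-192, 2, 0), (-192, 8, 0), (-192, 14, 0)]
207 [(-196, -29, -1), (-128, -2, 253), (-196, -12, 0), (-196, -7, -1), (-196, -2, 0), (-195, 2, 0), (-196, 8, 0), (-196, 14, 0)]
211 [(-199, -29, 0), (-199, -17, 0), (-199, -12, 0), (-199, -7, -1), (-200, -2, -1), (-199, 2, 0), (-199, 8, 0), (-200, 14, 0)]
215 [(-203, -29, -1), (-203, -18, -1), (-203, -12, 0), (-203, -7, 0), (-203, -2, 0), (-203, 2, 0), (-203, 8, -1), (-203, 14, -1)]
219 [(-206, -29, 0), (-207, -18, -1), (-207, -12, 0), (-206, -7, 0), (-206, -2, 0), (-207, 2, 0), (-207, 8, 0), (-207, 14, -1)]
223 [(-210, -29, 0), (-210, -18, -1), (-182, -9, 88), (-183, -6, 83), 
[... 176 characters left out ...]
214, 14, 0)]
231 [(-128, -2, 253), (-181, -11, 103), (-181, -8, 103), (-182, -5, 99), (-218, -2, -1), (-182, 0, 100), (-181, 4, 103), (-218, 14, -1)]
235 [(-221, -29, 0), (-181, -11, 109), (-181, -8, 110), (-182, -5, 105), (-221, -2, 0), (-183, 0, 105), (-181, 3, 110), (-182, 7, 108)]
239 [(-161, -11, 168), (-161, -7, 168), (-182, -8, 113), (-183, -5, 109), (-225, -2, 0), (-183, 0, 109), (-161, 1, 168), (-161, 3, 168)]
243 [(-160, -11, 173), (-160, -7, 172), (-181, -8, 120), (-182, -5, 116), (-183, -2, 116), (-182, 0, 117), (-160, 1, 173), (-161, 3, 171)]
247 [(-160, -11, 175), (-161, -7, 174), (-165, -6, 164), (-182, -5, 122), (-182, -2, 121), (-183, 0, 120), (-161, 0, 174), (-160, 2, 176)]
```

View pics/c6.png

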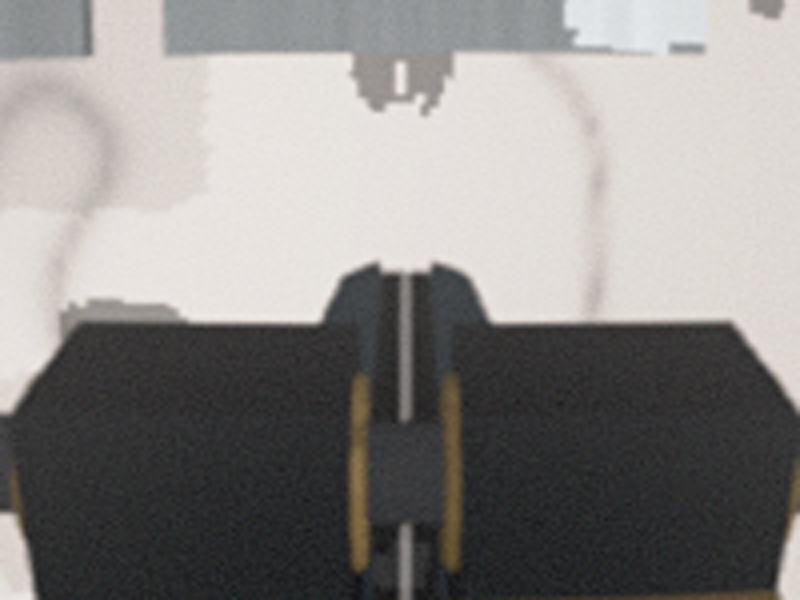

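Emit:
play_rows(
  increments=[
    [[-0.01,0.1,0],0],
    [[-0.021,0.19,0],0],
    [[-0.022,0.2,0],0],
    [[-0.022,0.2,0],0],
  ],
)

```text
time: 5.18
tcp_pos: [0.6232, -0.0658, 0.0509]
ee_rot: [-0.0, 0.666, 0.746, -0.0]
ft_force: [-0.6, -1.1, -0.4]
gripper_width: 0.005
```

Emit:
play_rows(
  increments=[
    [[-0.001,0.012,0],0],
    [[-0.001,0.012,0],0],
    [[-0.001,0.012,0],0],
  ],
)

```text
time: 5.43
tcp_pos: [0.6233, -0.0652, 0.0508]
ee_rot: [0.0, 0.667, 0.745, 0.0]
ft_force: [-0.4, 0.2, 0.3]
gripper_width: 0.005
```

Emit:
play_rows(
  increments=[
    [[-0.001,0.012,0],0],
    [[-0.001,0.012,0],0],
    [[-0.001,0.012,0],0],
  ],
)

```text
time: 5.68
tcp_pos: [0.623, -0.062, 0.0507]
ee_rot: [0.0, 0.667, 0.745, 0.0]
ft_force: [1.5, 0.6, 0.2]
gripper_width: 0.003
```

Emit:
play_rows(
  increments=[
    [[-0.001,0.012,0],0],
    [[-0.001,0.012,0],0],
    [[-0.001,0.012,0],0],
  ],
)

```text
time: 5.93
tcp_pos: [0.6227, -0.0586, 0.0507]
ee_rot: [0.0, 0.667, 0.745, 0.0]
ft_force: [-0.2, -0.2, -0.1]
gripper_width: 0.004
```

Still no contact at s = -0.138. The depth image says the real finger ends about 32 mm above the reported TCP, so it would be passing over the leaf. I'll test by lowering gently onto it.

Emit:
play_rows(
  increments=[
    [[0,0,-0.02],0],
    [[0,0,-0.02],0],
    [[0,0,-0.02],0],
  ],
)

```text
time: 6.18
tcp_pos: [0.6223, -0.0587, 0.0453]
ee_rot: [-0.0, 0.667, 0.745, -0.0]
ft_force: [0.5, -0.3, -0.8]
gripper_width: 0.006
```

Emit:
play_rows(
  increments=[
    [[0,0,-0.02],0],
    [[0,0,-0.02],0],
    [[0,0,-0.02],0],
  ],
)

```text
time: 6.43
tcp_pos: [0.6224, -0.0587, 0.0404]
ee_rot: [-0.0, 0.667, 0.745, -0.0]
ft_force: [-1.0, 0.2, -0.1]
gripper_width: 0.004
```

Run:
```python
from h import *
d=snap("wrist","pics/w7.png"); P,s,t=fish(d); o=observe(); print(o["tcp_pos"],o["ft_force"],o["torque"])
for k in range(-160,0,10):
    m=(s>k/1000)&(s<(k+10)/1000)&(abs(t)<.037)&(abs(t)>.018)&(P[...,2]>.04)&(P[...,2]<.085)
    if m.sum():print(k,m.sum(),np.median(P[m][:,2]).round(4),end="; ")
print()
for rr in range(211,239,3):
    print(rr,[(int(1000*s[rr,c]),int(1000*t[rr,c]),int(1000*P[rr,c,2])) for c in(303,309,315,327,334)])
```

```text
[ 0.62259109 -0.05874784  0.04057314] [-0.96722186 -0.13775661 -0.72404823] [ 0.05684304 -0.09279732  0.01372017]
-140 177 0.0711; -130 1007 0.0713; -120 1044 0.0711; -110 1083 0.0708; -100 1140 0.0694; -90 1132 0.0687; -80 1157 0.0684; -70 1179 0.0681; -60 1180 0.0676; -50 1188 0.0673; -40 1093 0.0673; -30 1075 0.067; -20 853 0.0667; -10 1188 0.0662; 
211 [(-116, -12, 72), (-116, -9, 71), (-116, -5, 71), (-116, 0, 72), (-116, 5, 71)]
214 [(-118, -12, 71), (-118, -9, 71), (-118, -5, 71), (-118, 0, 71), (-118, 5, 71)]
217 [(-119, -12, 72), (-120, -9, 71), (-119, -5, 72), (-120, 1, 71), (-120, 5, 71)]
220 [(-122, -12, 71), (-121, -9, 71), (-121, -5, 72), (-122, 1, 71), (-121, 5, 72)]
223 [(-123, -13, 71), (-121, -9, 79), (-122, -5, 75), (-123, 0, 73), (-121, 4, 79)]
226 [(-125, -13, 71), (-120, -8, 86), (-122, -5, 81), (-122, 0, 80), (-121, 4, 85)]
229 [(-121, -11, 89), (-121, -8, 90), (-122, -5, 85), (-122, 0, 85), (-121, 4, 88)]
232 [(-120, -11, 95), (-121, -8, 94), (-122, -5, 91), (-122, 0, 89), (-120, 4, 95)]
235 [(-121, -11, 98), (-121, -8, 99), (-122, -5, 95), (-122, 0, 94), (-121, 3, 98)]
238 [(-100, -7, 158), (-120, -8, 104), (-122, -5, 99), (-122, 0, 99), (-100, 1, 157)]
```

The leaf's pad dropped from 0.0753 to 0.0711, so the fingers rest on top of it. The real fingertip is about 31 mm above the reported TCP. I'll work with tip z = TCP z + 0.031, and the finger's front face 16 mm ahead of the TCP. Next I lift, back out, descend lower and come in at the edge.

Emit:
play_rows(
  increments=[
    [[0,0,0.1],0],
    [[0.01,-0.1,0.1],0],
    [[0.02,-0.2,0.1],0],
    [[0.02,-0.2,0.1],0],
    [[0.02,-0.2,0.0],0],
    [[0.02,-0.2,-0.1],0],
    [[0.02,-0.2,-0.1],0],
    [[0.02,-0.2,-0.1],0],
  ],
)

```text
time: 7.15
tcp_pos: [0.6265, -0.1082, 0.0147]
ee_rot: [-0.002, 0.667, 0.745, -0.001]
ft_force: [0.7, 0.2, 0.1]
gripper_width: 0.007
```

Emit:
play_rows(
  increments=[
    [[-0.003,0.03,0],0],
    [[-0.006,0.06,0],0],
    [[-0.007,0.07,0],0],
    [[-0.007,0.07,0],0],
  ],
)

```text
time: 7.48
tcp_pos: [0.6265, -0.09, 0.017]
ee_rot: [0.001, 0.666, 0.746, 0.001]
ft_force: [1.4, -0.1, -0.5]
gripper_width: 0.006
```

Emit:
play_rows(
  increments=[
    [[-0.001,0.01,0],0],
    [[-0.001,0.01,0],0],
    [[-0.001,0.01,0],0],
  ],
)

```text
time: 7.73
tcp_pos: [0.6258, -0.0886, 0.016]
ee_rot: [0.0, 0.667, 0.745, 0.0]
ft_force: [0.1, 0.7, 0.0]
gripper_width: 0.006
```

Emit:
play_rows(
  increments=[
    [[-0.001,0.01,0],0],
    [[-0.001,0.01,0],0],
    [[-0.001,0.01,0],0],
  ],
)

```text
time: 7.98
tcp_pos: [0.6258, -0.088, 0.016]
ee_rot: [0.001, 0.667, 0.745, -0.001]
ft_force: [-0.0, -5.0, 0.5]
gripper_width: 0.002
```

Emit:
play_rows(
  increments=[
    [[-0.001,0.01,0],0],
    [[-0.001,0.01,0],0],
    [[-0.001,0.01,0],0],
  ],
)

```text
time: 8.23
tcp_pos: [0.6258, -0.088, 0.016]
ee_rot: [0.003, 0.666, 0.746, -0.002]
ft_force: [-0.6, -11.5, 0.5]
gripper_width: 0.007
```

Contact now, with 11.5 N on the edge. Next I lift with that pressure held.

Emit:
play_rows(
  increments=[
    [[0,0.002,0.01],0],
    [[0,0.003,0.02],0],
    [[0,0.004,0.03],0],
    [[0,0.005,0.04],0],
  ],
)

```text
time: 8.57
tcp_pos: [0.6258, -0.0874, 0.026]
ee_rot: [0.003, 0.666, 0.746, -0.002]
ft_force: [0.3, -14.4, -0.9]
gripper_width: 0.003
```

```bash
cat > th.py <<'E'
from h import *
import sys
o=observe(); q=o["tcp_pos"][:2]-H
print("tcp s,t,z",(q@ey).round(4),(q@ex).round(4),o["tcp_pos"][2].round(4),"F",o["ft_force"].round(1),"t",o["time"])
d=get_image("scene");P=cloud(d);s=(P[...,:2]-H)@ey;t=(P[...,:2]-H)@ex
px=d["pixels"].astype(int)
m=(abs(t)<.042)&(P[...,2]>.062)&(np.hypot(s,P[...,2]-.064)<.165)&(np.hypot(s,P[...,2]-.064)>.02)&(px.min(-1)>90)
a=np.arctan2(P[m][:,2]-.064,-s[m])
print("leaf n",m.sum(),"angle pct",np.percentile(a,[10,50,90]).round(3))
E
python3 th.py
```

```text
tcp s,t,z -0.1671 -0.0036 0.026 F [  0.3 -14.4  -0.9] t 8.5667
leaf n 871 angle pct [0.106 0.136 0.216]
```

The leaf follows (θ ≈ 0.09). Next I track the arc up to about 0.5 rad.

Emit:
play_rows(
  increments=[
    [[0,0.004,0.036],0],
    [[-0.001,0.011,0.065],0],
    [[-0.002,0.016,0.094],0],
    [[-0.003,0.025,0.123],0],
    [[-0.004,0.034,0.152],0],
    [[-0.005,0.045,0.18],0],
    [[-0.006,0.055,0.207],0],
    [[-0.008,0.071,0.233],0],
  ],
)

```text
time: 9.28
tcp_pos: [0.6238, -0.0696, 0.0855]
ee_rot: [0.003, 0.667, 0.745, -0.002]
ft_force: [-0.0, -13.6, 5.4]
gripper_width: 0.001
```

```bash
python3 th.py
```

```text
tcp s,t,z -0.1491 -0.0036 0.0855 F [ -0.  -13.6   5.4] t 9.2833
leaf n 761 angle pct [0.527 0.555 0.636]
```

Emit:
play_rows(
  increments=[
    [[-0.003,0.031,0.051],0],
    [[-0.007,0.068,0.099],0],
    [[-0.012,0.108,0.143],0],
    [[-0.017,0.154,0.183],0],
    [[-0.022,0.202,0.218],0],
    [[-0.028,0.254,0.247],0],
    [[-0.034,0.309,0.272],0],
    [[-0.04,0.366,0.291],0],
  ],
)

```text
time: 10.0
tcp_pos: [0.6132, 0.0283, 0.1572]
ee_rot: [-0.0, 0.667, 0.745, 0.0]
ft_force: [1.8, -0.8, -0.3]
gripper_width: 0.004
```

```bash
python3 th.py
```

```text
tcp s,t,z -0.0507 -0.0034 0.1572 F [ 1.8 -0.8 -0.3] t 10.0
leaf n 63 angle pct [1.321 1.393 1.437]
```

The leaf is at θ ≈ 1.35. I carry on past upright with the fingertip about 115 mm from the axis.

Emit:
play_rows(
  increments=[
    [[-0.008,0.072,-0.036],0],
    [[-0.013,0.119,-0.037],0],
    [[-0.018,0.165,-0.037],0],
    [[-0.023,0.211,-0.042],0],
    [[-0.028,0.256,-0.051],0],
    [[-0.033,0.3,-0.065],0],
    [[-0.038,0.342,-0.084],0],
    [[-0.042,0.382,-0.106],0],
  ],
)

```text
time: 10.72
tcp_pos: [0.6025, 0.1235, 0.13]
ee_rot: [-0.0, 0.667, 0.745, 0.0]
ft_force: [-0.2, 0.3, 0.3]
gripper_width: 0.004
```

```bash
python3 th.py
```

```text
tcp s,t,z 0.0451 -0.0036 0.13 F [-0.2  0.3  0.3] t 10.7167
leaf n 365 angle pct [2.074 2.138 2.162]
```

Emit:
play_rows(
  increments=[
    [[-0.004,0.037,-0.023],0],
    [[-0.008,0.072,-0.053],0],
    [[-0.011,0.104,-0.086],0],
    [[-0.014,0.132,-0.123],0],
    [[-0.017,0.156,-0.161],0],
    [[-0.019,0.177,-0.202],0],
    [[-0.021,0.194,-0.246],0],
    [[-0.023,0.206,-0.29],0],
  ],
)

```text
time: 11.43
tcp_pos: [0.5969, 0.1744, 0.0565]
ee_rot: [-0.0, 0.667, 0.745, 0.0]
ft_force: [1.1, 1.2, 1.3]
gripper_width: 0.006
```

```bash
python3 th.py
```

```text
tcp s,t,z 0.0964 -0.0035 0.0565 F [1.1 1.2 1.3] t 11.4333
leaf n 701 angle pct [2.825 2.912 2.95 ]
```

Emit:
play_rows(
  increments=[
    [[-0.001,0.01,-0.02],0],
    [[-0.001,0.01,-0.04],0],
    [[-0.001,0.01,-0.055],0],
    [[-0.001,0.01,-0.07],0],
    [[-0.001,0.01,-0.07],0],
  ],
)

```text
time: 11.9
tcp_pos: [0.5965, 0.1759, 0.0397]
ee_rot: [-0.0, 0.667, 0.745, -0.0]
ft_force: [0.5, 0.7, -0.5]
gripper_width: 0.005
```

Emit:
play_rows(
  increments=[
    [[0,0,-0.008],0],
    [[0,0,-0.016],0],
    [[0,0,-0.016],0],
  ],
)

```text
time: 12.15
tcp_pos: [0.5968, 0.1762, 0.0362]
ee_rot: [0.0, 0.667, 0.745, 0.0]
ft_force: [0.2, 0.4, 0.2]
gripper_width: 0.008
```

Emit:
play_rows(
  increments=[
    [[0,0,-0.008],0],
    [[0,0,-0.012],0],
    [[0,0,-0.012],0],
  ],
)

```text
time: 12.4
tcp_pos: [0.597, 0.1762, 0.0359]
ee_rot: [0.001, 0.667, 0.745, 0.001]
ft_force: [-5.0, -1.5, 13.6]
gripper_width: 0.005
```

Emit:
play_rows(
  increments=[
    [[0,0,-0.008],0],
    [[0,0,-0.01],0],
    [[0,0,-0.01],0],
  ],
)

```text
time: 12.65
tcp_pos: [0.5971, 0.1763, 0.0357]
ee_rot: [0.001, 0.667, 0.745, 0.001]
ft_force: [-8.3, -2.5, 24.4]
gripper_width: 0.007
```

```bash
python3 th.py
```

```text
tcp s,t,z 0.0982 -0.0031 0.0357 F [-8.3 -2.5 24.4] t 12.65
leaf n 675 angle pct [2.962 3.082 3.126]
```

The tool has hit a firm stop (24 N, no further travel). I lift straight off, move clear and check everything from both cameras.

Emit:
play_rows(
  increments=[
    [[0,0,0.1],0],
    [[0,0,0.25],0],
    [[0,0,0.4],0],
    [[0,0,0.55],0],
    [[0,0,0.7],0],
    [[0,0,0.7],0],
  ],
)

```text
time: 13.2
tcp_pos: [0.601, 0.1774, 0.2148]
ee_rot: [0.004, 0.667, 0.745, 0.007]
ft_force: [0.3, 0.5, 1.2]
gripper_width: 0.008
```

Emit:
play_rows(
  increments=[
    [[-0.7,-0.9,0],0],
    [[-0.7,-0.9,0],0],
    [[-0.7,-0.9,0],0],
    [[-0.7,-0.9,0],0],
    [[-0.7,-0.9,0],0],
    [[-0.7,-0.9,0],0],
    [[-0.7,-0.9,0],0],
    [[-0.7,-0.9,0],0],
  ],
)

```text
time: 13.87
tcp_pos: [0.4176, -0.0523, 0.2058]
ee_rot: [0.0, 0.669, 0.744, -0.001]
ft_force: [-0.4, -0.7, 0.2]
gripper_width: 0.007
```

Emit:
play_rows(
  increments=[
    [[-0.3,-0.9,0],0],
    [[-0.3,-0.9,0],0],
    [[-0.3,-0.9,0],0],
    [[-0.3,-0.9,0],0],
    [[-0.3,-0.9,0],0],
    [[-0.3,-0.9,0],0],
    [[-0.3,-0.9,0],0],
    [[-0.3,-0.9,0],0],
  ],
)

```text
time: 14.53
tcp_pos: [0.3467, -0.2745, 0.2055]
ee_rot: [-0.0, 0.668, 0.744, 0.0]
ft_force: [-0.5, 0.2, -1.0]
gripper_width: 0.005
```

Run:
```python
from h import *
t=snap("top","pics/t9.png"); d=snap("scene","pics/s9.png")
cv2.imwrite("pics/c9.png",np.vstack([t["pixels"][90:330,140:500,::-1],d["pixels"][100:340,170:530,::-1]]))
for n,dd in(("top",t),("scene",d)):
    P=cloud(dd);px=dd["pixels"].astype(int);s=(P[...,:2]-H)@ey;u=(P[...,:2]-H)@ex
    b=(abs(u)<.036)&(P[...,2]>.055)&(P[...,2]<.1)
    for nm,m in(("alu",b&(s>.014)&(s<.147)&(px.min(-1)>100)),("pad",b&(s>.097)&(s<.133)&(px.max(-1)<60)&(abs(u)<.028))):
        q=np.c_[s[m],P[m][:,2]]; k=np.polyfit(q[:,0],q[:,1],1)
        print(n,nm,m.sum(),"slope",k[0].round(4),"z@.05",np.polyval(k,.05).round(4),"z@.115",np.polyval(k,.115).round(4),"angle",(np.pi-np.arctan(k[0])).round(3))
a=np.load("pics/top1.png.npz")["pixels"].astype(int); df=np.abs(a-t["pixels"]).max(-1)
print(observe()["ft_force"],observe()["tcp_pos"])
```

```text
top alu 826 slope 0.0036 z@.05 0.0655 z@.115 0.0658 angle 3.138
top pad 290 slope -0.0107 z@.05 0.0683 z@.115 0.0676 angle 3.152
scene alu 1161 slope 0.0028 z@.05 0.0668 z@.115 0.067 angle 3.139
scene pad 419 slope 0.0077 z@.05 0.0683 z@.115 0.0688 angle 3.134
[ 0.1553284   0.17790961 -0.5499712 ] [ 0.34710305 -0.27287072  0.20558444]
```

View pics/c9.png

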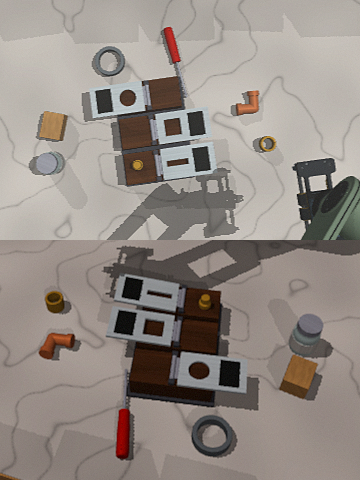

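Both views show the round leaf flat on the +y side (top crop, about (118,98)), at angle 3.13–3.15 and at the expected heights. The other leaves and the loose items are where they started, and the gripper is clear.

```bash
python3 -c "
from bench import *
print(sign_off())"
```

```text
the job is handed in; nothing more can be done
None
```

The leaf with the round opening now lies flat on the +y side, and I handed the job in at about 14.6 s of the 42 s allowed. I pushed it up by its free edge with the shut fingertips, followed it past upright, and pressed it down until it stopped firmly at 24 N. Then I lifted off and moved clear.

**Last checks:**
- **Leaf angle:** three of the four depth fits (both cameras) gave 3.134–3.139 rad. The top camera's pad fit gave 3.152, slightly over π, which is measurement noise. The plate top was at 66–67 mm and the pad at 68–69 mm, as expected for a flat leaf.
- **Other items:** the other two leaves and all the loose things looked unmoved in both views. I judged this by eye and did not measure each one.
- **Robot:** the force reading was within noise and the gripper was well clear of everything.

**What disagreed:** the real fingertips end about 31 mm above the reported tool point. Because of this, my first approach slid over the leaf without touching its edge. A gentle test press then lowered the leaf by about 4 mm on its starting side. I corrected for the offset before the real push.

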